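# Put the stationery back in its fitted trays

### The job

Put four pieces of stationery away in the four shallow black-rimmed desk trays, each piece in the tray made to its outline: the stapler in the long wide one, the highlighter in the long narrow one, the eraser in the small oblong one and the glue stick standing upright in the round one. Each must rest flat on the tray's floor, wholly inside the rim. Do not disturb the small black remote control and the USB stick.

Things in the scene. Friction and masses are not known exactly. Their poses are not given: they have to be found in the camera images.
- stapler: Black half-strip stapler lying on its base on the worktop, 32 mm wide (x), 136 mm long (y), 44 mm high; 0.19 kg give or take a third. Origin: centre of its underside. y along its length. Base 32 wide (28 above 4 mm) up to z = 10 mm; above it the upper arm, 20 mm wide from z = 28 to 44 mm. Does not hinge here: take it across x at the upper arm.
- highlighter: Yellow highlighter lying on the worktop, 14 mm wide (x), 117 mm long (y), 14 to 16 mm high, 13 g, flat underside: does not roll. Origin: centre of its underside. y along its length. Take it across x.
- eraser: White eraser in a blue card sleeve lying flat on the worktop, 46 mm long (x), 23 mm wide (y), 12 to 13 mm high, about 20 g. Origin: centre of its underside. x along its length. Take it across y.
- glue_stick: Glue stick with light grey body and dark grey cap, standing upright; 25 mm diameter (cap 27 mm, from z = 64 mm up), 90 mm high, about 34 g. Origin: centre of its underside. z up along its axis.
- tray_long_wide: Long wide shallow desk tray with a grey felt floor and a thin black rim, fixed to the worktop: the stapler's. Inside 50 mm wide (x) by 152 mm long (y); outside 56 x 158 mm. Floor 2 mm and rim top 6 mm above the worktop, rim 3 mm thick. Origin: centre of its underside, on the worktop; y along its length, z up.
- tray_long_narrow: Long narrow shallow desk tray with a grey felt floor and a thin black rim, fixed to the worktop: the highlighter's. Inside 30 mm wide (x) by 136 mm long (y); outside 36 x 142 mm. Floor 2 mm and rim top 6 mm above the worktop, rim 3 mm thick. Origin: centre of its underside, on the worktop; y along its length, z up.
- tray_small: Small oblong shallow desk tray with a grey felt floor and a thin black rim, fixed to the worktop: the eraser's. Inside 64 mm long (x) by 41 mm wide (y); outside 70 x 47 mm. Floor 2 mm and rim top 6 mm above the worktop, rim 3 mm thick. Origin: centre of its underside, on the worktop; x along its length, z up.
- tray_round: Small round shallow desk tray with a grey felt floor and a thin black rim, fixed to the worktop: the glue stick's. Inside diameter 45 mm, outside 51 mm. Floor 2 mm and rim top 6 mm above the worktop. Origin: centre of its underside, on the worktop; z up.
- led_remote: Small plain black remote control lying flat, 75 x 40 mm (x, y), 12 mm high, loose among the stationery; not stationery: leave it where it is. Origin: centre of its underside. 
- usb_stick: Dark green USB stick with a metal plug, 49 x 18 mm (x, y), 8 mm high, loose among the stationery; not stationery: leave it where it is. Origin: centre of its underside. 

How it is judged:
At the end, for the whole second after the job is handed in: Each thing rests released and still on the floor of its own tray (origin within 1.5 mm of floor height, within 10 to 12 mm of the tray centre along each tray axis, tilt under 0.1 rad); stapler and highlighter in line with their tray to 0.2 rad (eraser 0.6), either way round (x of stapler in the frame of tray_long_wide between -0.011 and 0.011 m and y of stapler in the frame of tray_long_wide between -0.01 and 0.01 m and z of stapler in the frame of tray_long_wide below 0.0035 m and angle between each of stapler, highlighter, eraser, glue_stick's own z axis and vertical below 0.1 rad and linear speed of each of stapler, highlighter, eraser, glue_stick below 0.02 m/s and angular speed of each of stapler, highlighter, eraser, glue_stick below 0.2 rad/s and angle between the y axis of stapler and the y axis of tray_long_wide, either way round below 0.2 rad and contact force between each of stapler, highlighter, eraser, glue_stick and the fingers below 0.05 N and x of highlighter in the frame of tray_long_narrow between -0.01 and 0.01 m and y of highlighter in the frame of tray_long_narrow between -0.012 and 0.012 m and z of highlighter in the frame of tray_long_narrow below 0.0035 m and angle between the y axis of highlighter and the y axis of tray_long_narrow, either way round below 0.2 rad and x of eraser in the frame of tray_small between -0.011 and 0.011 m and y of eraser in the frame of tray_small between -0.011 and 0.011 m and z of eraser in the frame of tray_small below 0.0035 m and angle between the y axis of eraser and the y axis of tray_small, either way round below 0.6 rad and x of glue_stick in the frame of tray_round between -0.011 and 0.011 m and y of glue_stick in the frame of tray_round between -0.011 and 0.011 m and z of glue_stick in the frame of tray_round below 0.0035 m); the robot touches nothing.
It fails at once if the small black remote control is shifted by more than 15 mm (distance of led_remote from where it was at the start of the episode above 0.015 m).
It fails at once if the USB stick is shifted by more than 15 mm (distance of usb_stick from where it was at the start of the episode above 0.015 m).
It also fails if it takes over 118 s, if anything falls off the work surface, if the arm or the gripper's body presses on something with over 40 N, if the wrist force passes 120 N, or if a joint passes its speed limit or range.

### The arm

A 7-joint arm with a two-finger parallel gripper is mounted at the origin on a cart in front of the work surface, level with it; the furniture and walls round the work are solid. World frame = base frame: x ahead of the robot, y to its left, z up, the work surface at z = 0. Lengths are in m, angles in rad, forces in N, time in s.
With the tool pointing down it reaches from about 0.4 to 0.875 m from the base axis. Payload 19.3 kg.
Tool frame: the origin (TCP) lies at the very end of the fingers, on their centre line; the grasp point (between the pads) lies 19 mm behind it; z points along the fingers, y is the line along which they close (so a half turn about z gives the same grasp; the last joint's range is limited). The gripper opens to 85 mm and grips with 20 to 120 N. Pads are 22 mm wide; open, the fingers measure 114 mm over their backs; the gripper's body (76 mm by 85 mm) begins 54 mm behind the grasp point. The pads swing forward as they close: fully open they stand 13 mm farther back than shut.
Start: joints at [-1.232, 0.521, -0.036, 1.599, 0.021, 1.021, -0.113], TCP at [0.248, 0.573, 0.198] pointing down, gripper open.
Joint ranges: [-2.91, 2.91], [-0.3, 2.13], [-1.5, 1.42], [0.17, 2.43], [-1.26, 4.41], [0.16, 1.93], [-2.52, 2.52]. Speed limits (rad/s): [1.89, 1.89, 2.39, 2.39, 3.01, 3.01, 3.01].

### API

Orientations are given as [roll, pitch, yaw] about the fixed x, y, z axes, in that order (R = Rz(yaw) Ry(pitch) Rx(roll)).
In Python, from workcell import bot gives the robot as it stands.
- The arm moves only by the shell command python3 -m crank 'ROWS' [FORCE]. ROWS is a JSON object of lists of equal length, an entry for each row: "travel": the shift along the world's x, y, z in cm, a list of three; "turn": the turn, a rotation vector about the world's x, y, z in degrees, a list of three; "gripper": the closure, from 0 (fully open) to 1 (shut). A call has exactly 5 rows; each row is the pose to reach, as a shift and turn from the pose commanded when the call began; what a row does not reach only later rows make up. A row lasts 1/10 s, in which the tool goes at most 50 mm and 8.59 degrees, less where a joint would pass 70% of its speed; a pose out of reach is approached as far as the arm can. A call with a gripper value outside its range is refused whole. The fingers move at their own pace and stop on an object; FORCE is the grip in N (left out, the last holds). Time passes only in rows, so rows that repeat a pose let the fingers close, or fill a call up. It gives the time, the measured TCP pose, the force, the opening and the grip force at its end, in the units of the state.
- bot.observe(): the state, without advancing time (a new reading comes with each control period).
- bot.grab_frame(name): name is "scene" or "top"; returns a dict with "pixels" (480x640x3 uint8, red, green, blue), "fx", "fy", "cx", "cy" (pixels), "dist" ([k1, k2, p1, p2, k3] as OpenCV has them; the pictures are not rectified), "extrinsics" (4x4, takes a point from world to camera coordinates). Camera axes: x right, y down, z forward; pixel columns grow to the right and rows downward; lengths in m; the calibration is good to about 2 mm. A picture is of the moment at which its call begins. There is no depth.
- bot.job_done(): hands the job in; it is judged then, once.
The state is a dict: "clock": time; "qpos": joint angles; "qd": joint speeds; "joint_efforts": joint torques, N m; "position": TCP position; "tool_rot": TCP orientation; "force": force on the tool from outside, world axes, zero at the start; "moment": the same for the moment, N m; "grip_width": finger opening in m; "finger_force": force on a finger pad.
Only numpy, scipy, OpenCV 4.12 (cv2) and the standard library are available. Lean on these libraries where they do the work, as an engineer would, in place of code of your own. Each camera call takes 0.05 s, during which the arm holds its last target. There are 200 camera calls.

## Working session

There is one attempt and no reset: what is moved stays moved. The work goes in short steps, Python scripts to look and compute and a shell command to move; the robot and the scene stay as the last step left them, time stands still between calls to the robot, and variables do not carry over. Pictures are saved under pics/ and viewed, at most 14 in all, crops included, and the job is handed in when it is done.

```bash
mkdir -p pics; ls; python3 - <<'E'
from workcell import bot
import cv2,numpy as np,pickle
for n in("top","scene"):
    f=bot.grab_frame(n);pickle.dump(f,open(f"{n}.pkl","wb"));cv2.imwrite(f"pics/{n}0.png",f["pixels"][:,:,::-1])
    print(n,f["fx"],f["fy"],f["cx"],f["cy"],f["dist"]);print(np.round(f["extrinsics"],3))
s=bot.observe();print(s["clock"],s["position"],s["tool_rot"],s["grip_width"])
E
```

```text
pics
top 528.1706310507982 528.1706310507982 321.9348752250531 239.69980969335003 [-0.13899122  0.          0.          0.          0.        ]
[[-0.02  -0.999 -0.042  0.223]
 [-0.99   0.026 -0.142  0.554]
 [ 0.143  0.038 -0.989  0.852]
 [ 0.     0.     0.     1.   ]]
scene 541.2954814307885 541.2954814307885 327.73149798944615 252.17308895847086 [-0.07351686  0.          0.          0.          0.        ]
[[ 0.886 -0.463  0.014 -0.423]
 [-0.35  -0.69  -0.634  0.362]
 [ 0.303  0.557 -0.774  0.756]
 [ 0.     0.     0.     1.   ]]
0.1 [0.2483645  0.57318051 0.19788305] [-3.14060279e+00  8.07786885e-05  2.73271684e+00] 0.08516755621463486
```

View pics/top0.png

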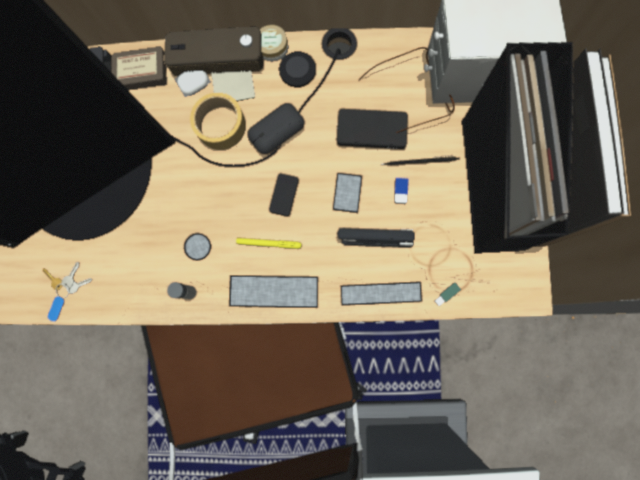

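View pics/scene0.png

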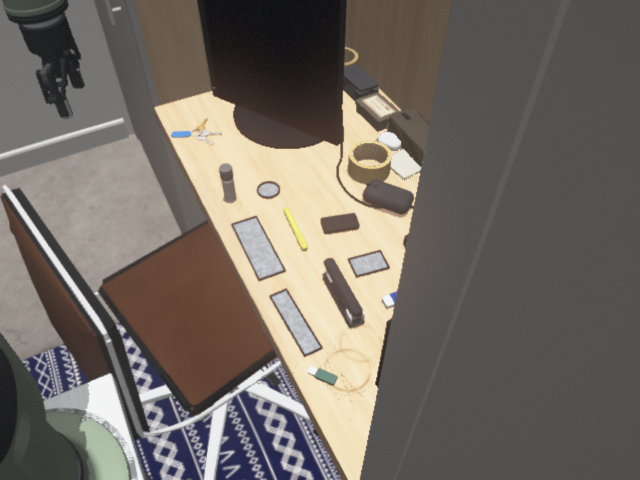

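Top view: wide tray (274,291), narrow tray (381,293), round tray (197,246), small tray (347,192), stapler (376,237), highlighter (269,243), eraser (401,190), glue stick (182,291), USB (447,293), remote (284,195). Scene view: the same things, with the eraser at (390,300) partly hidden by the cabinet.

```bash
cat > h.py <<'E'
import cv2,numpy as np,pickle
def cam(f):
    K=np.array([[f["fx"],0,f["cx"]],[0,f["fy"],f["cy"]],[0,0,1]]);E=np.array(f["extrinsics"]);return K,np.array(f["dist"]),E[:3,:3],E[:3,3]
def rays(f,p):
    K,d,R,t=cam(f);u=cv2.undistortPoints(np.float64(p).reshape(-1,1,2),K,d).reshape(-1,2)
    return -R.T@t,np.c_[u,np.ones(len(u))]@R
def plane(f,p,z):
    c,v=rays(f,p);return c+v*((z-c[2])/v[:,2])[:,None]
def tri(fa,pa,fb,pb):
    (ca,va),(cb,vb)=rays(fa,pa),rays(fb,pb);out=[]
    for a,b in zip(va,vb):
        s=np.linalg.lstsq(np.c_[a,-b],cb-ca,rcond=None)[0];A=ca+s[0]*a;B=cb+s[1]*b
        out.append([*(A+B)/2,np.linalg.norm(A-B)])
    return np.array(out)
def mask(f):
    im=cv2.cvtColor(f["pixels"],cv2.COLOR_RGB2LAB).astype(float)
    hsv=cv2.cvtColor(f["pixels"],cv2.COLOR_RGB2HSV)
    # wood: warm hue, moderate saturation, bright
    wood=(hsv[...,0]<24)&(hsv[...,0]>8)&(hsv[...,1]>40)&(hsv[...,1]<140)&(hsv[...,2]>150)
    return (~wood).astype(np.uint8)*255
def blob(f,seed,M=None):
    m=mask(f) if M is None else M
    n,l=cv2.connectedComponents(m,connectivity=4);y,x=seed[1],seed[0]
    w=l[y-4:y+5,x-4:x+5];w=w[w>0]
    if len(w)==0:return None
    c,_=cv2.findContours((l==np.bincount(w).argmax()).astype(np.uint8),cv2.RETR_EXTERNAL,cv2.CHAIN_APPROX_NONE)
    return max(c,key=len).reshape(-1,2)
def rect(P):
    r=cv2.minAreaRect(np.float32(P[:,:2]*1000));return np.round(r[0],1),np.round(r[1],1),round(r[2],1)
T=dict(wide=(274,291),narrow=(381,293),round=(197,246),small=(347,192),stapler=(376,237),high=(269,243),eraser=(401,190),glue=(182,291),usb=(447,293),remote=(284,195))
S=dict(wide=(258,248),narrow=(295,320),round=(268,189),small=(369,263),stapler=(342,292),high=(295,230),eraser=(390,300),glue=(228,184),usb=(321,375),remote=(340,223))
H=dict(wide=.006,narrow=.006,round=.006,small=.006,stapler=.044,high=.01,eraser=.0125,glue=.09,usb=.008,remote=.012)
E
python3 - <<'E'
from h import *
ft,fs=[pickle.load(open(n+".pkl","rb")) for n in("top","scene")]
for f in(ft,fs):print(np.round(rays(f,[[320,240]])[0],3))
o=[]
for f,D in((ft,T),(fs,S)):
    v=f["pixels"][:,:,::-1].copy()
    for n,s in D.items():
        b=blob(f,s)
        if b is None: print("none",n);continue
        cv2.drawContours(v,[b],-1,(255,0,255),1);print(n,rect(plane(f,b,H[n])),len(b))
    o.append(v)
a=cv2.resize(o[0][150:330,150:480],None,fx=2.4,fy=2.4,interpolation=2);cv2.imwrite("pics/segt.png",a)
cv2.imwrite("pics/segs.png",cv2.resize(o[1][130:400,150:430],None,fx=2.2,fy=2.2,interpolation=2))
E
```

```text
[0.431 0.175 0.93 ]
[ 0.272 -0.367  0.821]
wide (array([475.3, 299.7]), array([157. ,  55.7]), 87.8) 235
narrow (array([467.3, 110.6]), array([ 36.1, 140.9]), 1.2) 196
round (array([557.7, 436.5]), array([48.8, 49.6]), 44.2) 76
small (array([648.7, 164.4]), array([46.1, 70.2]), 81.7) 121
stapler (array([560.1, 119.1]), array([130.6,  31.3]), 87.3) 174
high (array([560.3, 307.2]), array([118.5,  14.5]), 85.2) 138
eraser (array([649.3,  69.2]), array([24.2, 47. ]), 81.3) 71
glue (array([474.1, 437.3]), array([48.1, 24.7]), 79.9) 69
usb (array([462.4,  -4.7]), array([18.1, 49.3]), 37.5) 57
remote (array([646.7, 278.2]), array([40.4, 75.4]), 75.1) 113
wide (array([474.7, 294.7]), array([158. ,  54.8]), 88.3) 160
narrow (array([467.1, 106.7]), array([ 35.8, 141.8]), 1.2) 153
round (array([557.8, 432.2]), array([51.5, 47.6]), 80.1) 56
small (array([648. , 159.8]), array([48.1, 69.2]), 81.5) 100
stapler (array([555.8, 103.5]), array([151.6,  36.9]), 86.3) 155
high (array([560.8, 303.6]), array([121.2,  13.8]), 85.1) 88
eraser (array([750.1, 498.8]), array([1543.1, 2152.7]), 64.0) 3214
glue (array([466.1, 404.6]), array([109.4,  24.2]), 76.1) 88
usb (array([461. ,  -7.9]), array([19.5, 50.2]), 37.0) 67
remote (array([645.5, 271.2]), array([45.1, 73.9]), 75.6) 93
```

View pics/segt.png

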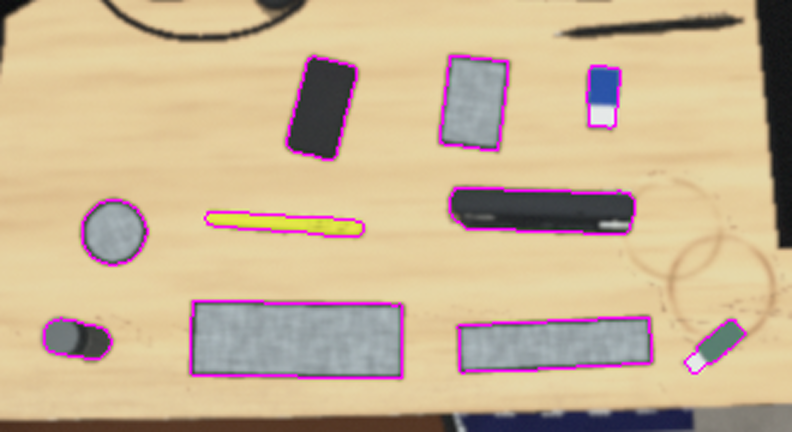

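View pics/segs.png

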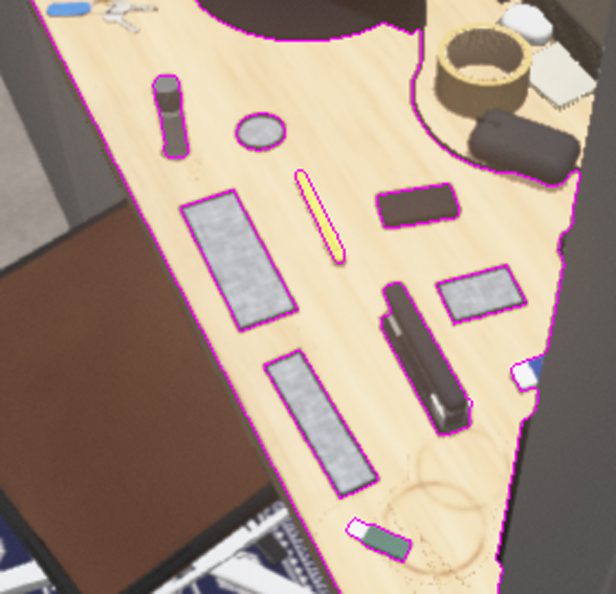

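Both segmentations are clean: every tray and object outline is followed in the top view. In the scene view only the eraser is cut off, by the cabinet. The views differ by 4 mm or so in y, so I'll triangulate corners and check heights.

```bash
python3 - <<'E'
from h import *
ft,fs=[pickle.load(open(n+".pkl","rb")) for n in("top","scene")]
def corners(f,n,D):
    b=blob(f,D[n]);P=plane(f,b,H[n])[:,:2];r=cv2.boxPoints(cv2.minAreaRect(np.float32(P)))
    # order by angle about the centre, starting from -x-y
    d=r-r.mean(0);r=r[np.argsort(np.arctan2(d[:,1],d[:,0]))]
    K,ds,R,t=cam(f);return cv2.projectPoints(np.c_[r,np.full(4,H[n])].astype(float),cv2.Rodrigues(R)[0],t,K,ds)[0].reshape(-1,2)
for n in("wide","narrow","small","round","high","remote","usb"):
    a,b=corners(ft,n,T),corners(fs,n,S)
    if n=="round": a,b=[np.array([cv2.fitEllipse(blob(f,D[n]))[0]]) for f,D in((ft,T),(fs,S))]
    q=tri(ft,a,fs,b)*1000;print(n,"c",np.round(q.mean(0),1),"z",np.round(q[:,2],1))
# eraser: white end's outer corners in both
# glue: cap top centre and base centre
mt,ms=blob(ft,T["glue"]).astype(float),blob(fs,S["glue"]).astype(float)
def ends(m):
    c,v=cv2.PCACompute(m,None)[:2] if 0 else (m.mean(0),np.linalg.svd(m-m.mean(0))[2][0])
    s=(m-c)@v;return c+v*s.min(),c+v*s.max(),v
for m in(mt,ms):print("glue ends",[np.round(e,1) for e in ends(m)])
print("stapler hull top", cv2.boundingRect(blob(ft,T["stapler"]).astype(np.int32)),"scene",cv2.boundingRect(blob(fs,S["stapler"]).astype(np.int32)))
# big things
print("folder base corner",plane(ft,[[476,252],[552,246]],0).round(3)[:,:2].tolist())
q=rays(ft,[[172,145]]);print("monitor corner by z",[(z,plane(ft,[[172,145]],z)[0,:2].round(3).tolist()) for z in(.2,.3,.4,.5)])
K,ds,R,t=cam(fs)
for z in(.1,.2,.3,.4,.5):print(z,cv2.projectPoints(plane(ft,[[172,145]],z),cv2.Rodrigues(R)[0],t,K,ds)[0].ravel().round())
c=ft["pixels"][220:255,325:425,::-1];d=fs["pixels"][250:335,310:375,::-1]
c=cv2.resize(c,None,fx=6,fy=6,interpolation=2);d=cv2.resize(d,(196*2,256*2),interpolation=2)[:600]
o=np.zeros((210+0+375,780,3),np.uint8);o[:210,:600]=c[:, :];d=cv2.resize(fs["pixels"][255:330,310:375,::-1],None,fx=5,fy=5,interpolation=2);o[210:585,:325]=d
g=cv2.resize(ft["pixels"][278:306,160:205,::-1],None,fx=5,fy=5,interpolation=2);o[215:355,330:555]=g
e=cv2.resize(fs["pixels"][160:205,215:245,::-1],None,fx=5,fy=5,interpolation=2);o[355:580,330:480]=e
e=cv2.resize(fs["pixels"][285:315,375:405,::-1],None,fx=5,fy=5,interpolation=2);o[360:510,490:640]=e
e=cv2.resize(ft["pixels"][175:207,390:414,::-1],None,fx=5,fy=5,interpolation=2);o[360:520,650:770]=e
cv2.imwrite("pics/zoom.png",o)
E
```

```text
wide c [476.1 300.5  -1.1   1.1] z [-1.8 -1.4 -0.3 -0.7]
narrow c [4.68e+02 1.10e+02 3.00e-01 9.00e-01] z [-0.4 -0.5  1.   1.1]
small c [ 6.506e+02  1.641e+02 -6.000e-01  8.000e-01] z [-1.8 -2.3  0.6  1.1]
round c [ 5.593e+02  4.379e+02 -1.000e-01  1.200e+00] z [-0.1]
high c [561.7 307.5   5.3   1.6] z [3.4 3.2 7.1 7.4]
remote c [649.5 279.1   2.    1.1] z [-1.9 -0.9  5.9  4.9]
usb c [462.4  -5.7   2.8   0.5] z [1.4 2.9 4.2 2.7]
glue ends [array([167.7, 288.9]), array([196., 293.]), array([1. , 0.1])]
glue ends [array([224.5, 163.6]), array([230.5, 201.4]), array([0.2, 1. ])]
stapler hull top (337, 228, 78, 20) scene (323, 258, 42, 70)
folder base corner [[0.536, -0.062], [0.543, -0.201]]
monitor corner by z [(0.2, [0.683, 0.423]), (0.3, [0.649, 0.389]), (0.4, [0.614, 0.355]), (0.5, [0.58, 0.321])]
0.1 [329. 127.]
0.2 [323. 100.]
0.3 [314.  67.]
0.4 [304.  26.]
0.5 [291. -26.]
```

View pics/zoom.png

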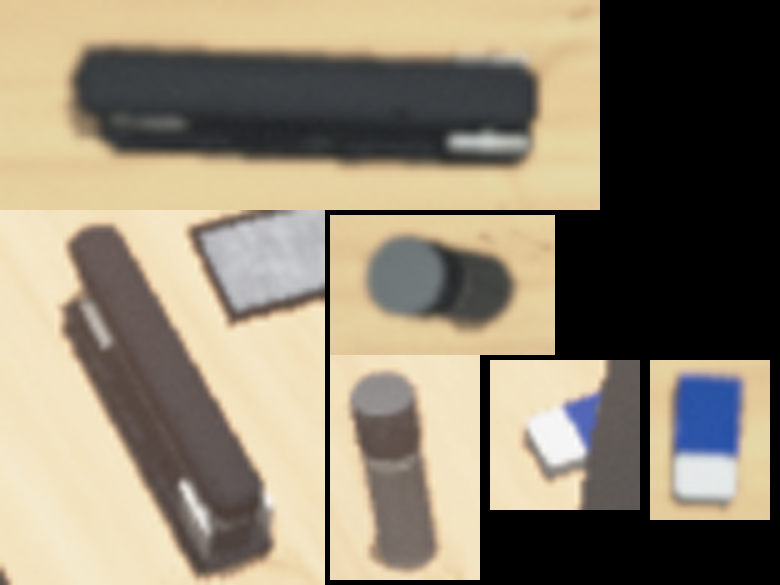

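The zooms show the stapler's upper arm with ends at about (337.5,233) and (414.5,236) in the top view. The glue cap centre is at (175,290) and its base centre near (189,293). The eraser's white-end corners are clear in both views.

```bash
python3 - <<'E'
from h import *
ft,fs=[pickle.load(open(n+".pkl","rb")) for n in("top","scene")]
p=lambda n,x:print(n,np.round(np.array(x)*1000,1).tolist())
p("glue top/base tri",tri(ft,[[175,290],[189.2,293]],fs,[[225.6,168],[229.6,198]]))
p("glue top-view",[*plane(ft,[[175,290]],.09),*plane(ft,[[189.2,293]],0)]);p("glue scene",[*plane(fs,[[225.6,168]],.09),*plane(fs,[[229.6,198]],0)])
p("eraser white corners",tri(ft,[[395,202],[407.4,202.4]],fs,[[382.4,299.4],[387.6,306.6]]))
p("stapler arm top",plane(ft,[[337.5,233],[414.5,236]],.044));p("arm scene",plane(fs,[[328,258.5],[358,313]],.044))
p("stapler arm tri",tri(ft,[[337.5,233],[414.5,236]],fs,[[328,258.5],[358,313]]))
p("base edge",plane(ft,[[345,245],[412,247.3]],.004))
E
```

```text
glue top/base tri [[477.1, 449.9, 85.3, 2.5], [475.5, 451.5, -0.6, 1.6]]
glue top-view [[475.7, 448.7, 90.0], [474.7, 451.6, 0.0]]
glue scene [[477.0, 444.2, 90.0], [476.1, 450.7, 0.0]]
eraser white corners [[630.5, 78.7, 0.3, 1.4], [627.8, 57.4, 7.0, 1.5]]
stapler arm top [[569.4, 183.2, 44.0], [560.9, 52.9, 44.0]]
arm scene [[570.0, 178.2, 44.0], [560.5, 49.8, 44.0]]
stapler arm tri [[571.4, 182.9, 37.6, 2.1], [561.8, 52.2, 39.7, 0.6]]
base edge [[553.9, 170.8, 4.0], [546.7, 52.7, 4.0]]
```

```bash
python3 -m crank '{"travel":[[5,-3,0],[10,-6,0],[14,-8,-1],[18,-10,-2],[22,-12,-4]],"turn":[[0,0,-8],[0,0,-16],[0,0,-24],[0,0,-32],[0,0,-40]],"gripper":[0,0,0,0,0]}' 40
python3 -m crank '{"travel":[[0.5,-0.2,-1],[0.7,-0.3,-1],[0.7,-0.3,-1],[0.7,-0.3,-1],[0.7,-0.3,-1]],"turn":[[0,0,-8],[0,0,-16],[0,0,-24],[0,0,-30],[0,0,-30]],"gripper":[0.2,0.3,0.3,0.3,0.3]}' 40
python3 - <<'E'
from workcell import bot
import cv2,numpy as np
a=bot.grab_frame("top")["pixels"];b=bot.grab_frame("scene")["pixels"]
o=np.hstack([cv2.resize(a[200:340,100:300],None,fx=2,fy=2),cv2.resize(b[90:230,160:360],None,fx=2,fy=2)])[:,:,::-1]
cv2.imwrite("pics/g1.png",o);s=bot.observe();print(s["position"],s["tool_rot"],s["grip_width"],s["qpos"],s["force"])
E
```

```text
clock: 0.6
position: [0.4651, 0.4553, 0.1614]
tool_rot: [3.14, -0.0, 2.029]
force: [0.6, 2.1, 1.0]
grip_width: 0.0852
finger_force: 0.0
clock: 1.1
position: [0.4696, 0.4532, 0.1505]
tool_rot: [-3.141, 0.001, 1.509]
force: [-0.0, -0.1, -0.5]
grip_width: 0.0595
finger_force: 0.0
[0.46963273 0.45328744 0.15070969] [-3.14131286e+00  4.81710530e-04  1.51464373e+00] 0.060212135980386765 [-1.04495397  0.63532502  0.29207314  1.57819963 -0.21006161  0.95964087
 -0.74183604] [-0.203511   -0.3878999   0.58098342]
```

View pics/g1.png

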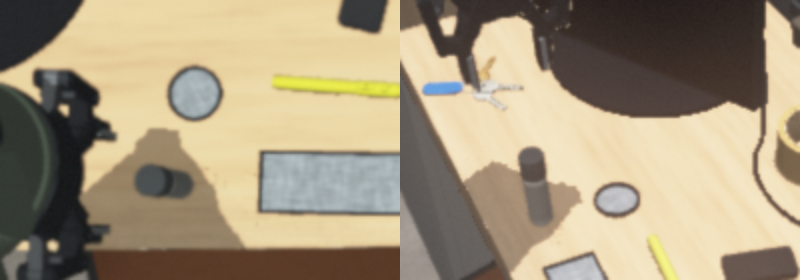

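The gripper's fingertips are at about (156,267) and (153,318) in the top view and the glue stick stands undisturbed at (176,291). I'll check where that puts the tips against the reported TCP.

```bash
python3 - <<'E'
from h import *
ft,fs=[pickle.load(open(n+".pkl","rb")) for n in("top","scene")]
print(plane(ft,[[156,267.5],[153,318],[154.5,293]],.158).round(3))
for f in(ft,fs):
    K,ds,R,t=cam(f);print(cv2.projectPoints(np.array([[.4696,.4533,.1507],[.4696,.4533,.16]]),cv2.Rodrigues(R)[0],t,K,ds)[0].reshape(-1,2).round(1))
E
```

```text
[[0.506 0.457 0.158]
 [0.431 0.46  0.158]
 [0.468 0.458 0.158]]
[[159.5 292.1]
 [157.3 291.8]]
[[216.3 142.7]
 [215.6 138.8]]
```

```bash
python3 -m crank '{"travel":[[0.6,-0.4,-2],[0.6,-0.4,-5],[0.6,-0.4,-8],[0.6,-0.4,-11],[0.6,-0.4,-12.4]],"turn":[[0,0,0],[0,0,0],[0,0,0],[0,0,0],[0,0,0]],"gripper":[0.3,0.3,0.3,0.3,0.3]}' 30
python3 -m crank '{"travel":[[0,0,0],[0,0,0],[0,0,0],[0,0,0],[0,0,0]],"turn":[[0,0,0],[0,0,0],[0,0,0],[0,0,0],[0,0,0]],"gripper":[0.5,1,1,1,1]}' 30
python3 -m crank '{"travel":[[0,0,0],[0,0,0.3],[0,0,1],[0,0,2],[0,0,3]],"turn":[[0,0,0],[0,0,0],[0,0,0],[0,0,0],[0,0,0]],"gripper":[1,1,1,1,1]}' 30
```

```text
clock: 1.7
position: [0.4749, 0.4484, 0.0245]
tool_rot: [-3.139, 0.002, 1.514]
force: [-0.0, 0.2, -0.5]
grip_width: 0.0597
finger_force: 0.0
clock: 2.2
position: [0.4765, 0.45, 0.0284]
tool_rot: [3.14, -0.002, 1.511]
force: [-0.7, -0.4, 7.8]
grip_width: 0.0261
finger_force: 30.2
clock: 2.7
position: [0.476, 0.4494, 0.0581]
tool_rot: [3.141, -0.0, 1.511]
force: [0.3, -0.4, -0.6]
grip_width: 0.026
finger_force: 29.7
```

```bash
python3 -m crank '{"travel":[[2,-0.4,0],[5,-0.9,0],[7.5,-1.4,0],[8.2,-1.5,0],[8.2,-1.5,0]],"turn":[[0,0,0],[0,0,0],[0,0,0],[0,0,0],[0,0,0]],"gripper":[1,1,1,1,1]}' 30
python3 -m crank '{"travel":[[0,0,-0.6],[0,0,-1.4],[0,0,-2],[0,0,-2.3],[0,0,-2.3]],"turn":[[0,0,0],[0,0,0],[0,0,0],[0,0,0],[0,0,0]],"gripper":[1,1,1,1,1]}' 30
python3 - <<'E'
from workcell import bot
import cv2,numpy as np
a=bot.grab_frame("top")["pixels"];b=bot.grab_frame("scene")["pixels"]
o=np.hstack([cv2.resize(a[190:310,130:250],None,fx=3,fy=3),cv2.resize(b[110:230,210:330],None,fx=3,fy=3)])[:,:,::-1]
cv2.imwrite("pics/g2.png",o);s=bot.observe();print(s["position"],s["tool_rot"],s["grip_width"],s["force"])
E
```

```text
clock: 3.2
position: [0.5588, 0.4337, 0.0574]
tool_rot: [3.141, -0.0, 1.51]
force: [-0.1, 0.4, -0.8]
grip_width: 0.026
finger_force: 29.7
clock: 3.7
position: [0.5573, 0.4342, 0.0333]
tool_rot: [-3.141, 0.001, 1.511]
force: [-0.2, 0.6, -0.9]
grip_width: 0.026
finger_force: 29.7
[0.55787423 0.43433621 0.03401521] [ 3.14153828e+00 -2.34920960e-07  1.51106486e+00] 0.026055789467086574 [ 0.53143357  0.30236485 -0.77357025]
```

View pics/g2.png

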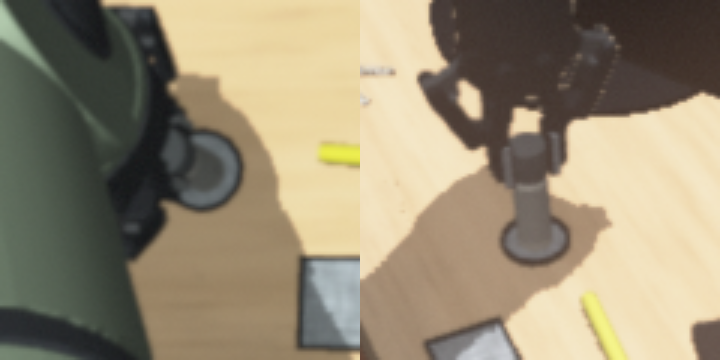

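The glue stick hangs over the round tray: in the right panel its base sits inside the rim, centred at about (533,243). Lower gently to contact.

```bash
python3 -m crank '{"travel":[[0,0,-0.1],[0,0,-0.2],[0,0,-0.3],[0,0,-0.3],[0,0,-0.3]],"turn":[[0,0,0],[0,0,0],[0,0,0],[0,0,0],[0,0,0]],"gripper":[1,1,1,1,1]}' 30
```

```text
clock: 4.3
position: [0.5579, 0.4343, 0.031]
tool_rot: [-3.142, -0.0, 1.511]
force: [-0.3, -0.3, -0.3]
grip_width: 0.0261
finger_force: 29.7
```

```bash
python3 -m crank '{"travel":[[0,0,-0.05],[0,0,-0.1],[0,0,-0.1],[0,0,-0.1],[0,0,-0.1]],"turn":[[0,0,0],[0,0,0],[0,0,0],[0,0,0],[0,0,0]],"gripper":[1,1,1,1,1]}' 30
```

```text
clock: 4.8
position: [0.558, 0.4344, 0.0304]
tool_rot: [3.141, -0.0, 1.511]
force: [-1.2, -1.0, 4.9]
grip_width: 0.0262
finger_force: 30.2
```

```bash
python3 -m crank '{"travel":[[0,0,0],[0,0,0],[0,0,0],[0,0,0],[0,0,1]],"turn":[[0,0,0],[0,0,0],[0,0,0],[0,0,0],[0,0,0]],"gripper":[0.5,0.4,0.3,0.3,0.3]}' 30
python3 -m crank '{"travel":[[0,0,2],[0,0,5],[0,0,8],[0,0,10],[0,-4,10.5]],"turn":[[0,0,0],[0,0,0],[0,0,0],[0,0,0],[0,0,-1]],"gripper":[0.3,0.3,0.3,0.4,0.5]}' 30
python3 -m crank '{"travel":[[0,-4,0],[0.1,-7,-1],[0.2,-8.8,-4],[0.2,-8.8,-7],[0.2,-8.8,-7]],"turn":[[0,0,0],[0,0,0],[0,0,0],[0,0,0],[0,0,0]],"gripper":[0.6,0.6,0.6,0.6,0.6]}' 30
python3 - <<'E'
from workcell import bot
import cv2,numpy as np
a=bot.grab_frame("top")["pixels"];b=bot.grab_frame("scene")["pixels"]
o=np.hstack([cv2.resize(a[190:310,160:320],None,fx=2.5,fy=2.5),cv2.resize(b[150:270,210:370],None,fx=2.5,fy=2.5)])[:,:,::-1]
cv2.imwrite("pics/g3.png",o);s=bot.observe();print(s["position"],s["tool_rot"],s["grip_width"],s["force"])
E
```

```text
clock: 5.3
position: [0.5572, 0.4338, 0.0391]
tool_rot: [-3.14, 0.001, 1.511]
force: [-0.3, 0.0, 0.3]
grip_width: 0.0601
finger_force: 0.0
clock: 5.8
position: [0.5574, 0.3995, 0.1478]
tool_rot: [3.14, -0.005, 1.499]
force: [0.4, 0.5, -1.0]
grip_width: 0.043
finger_force: 0.0
clock: 6.3
position: [0.5584, 0.305, 0.0727]
tool_rot: [-3.138, 0.003, 1.493]
force: [-0.6, -0.1, 0.1]
grip_width: 0.0343
finger_force: 0.0
[0.56006951 0.30671076 0.07591484] [ 3.14155071e+00 -1.63185003e-04  1.49385637e+00] 0.03414435597796766 [ 0.36749044 -0.65881969  0.65536091]
```

View pics/g3.png

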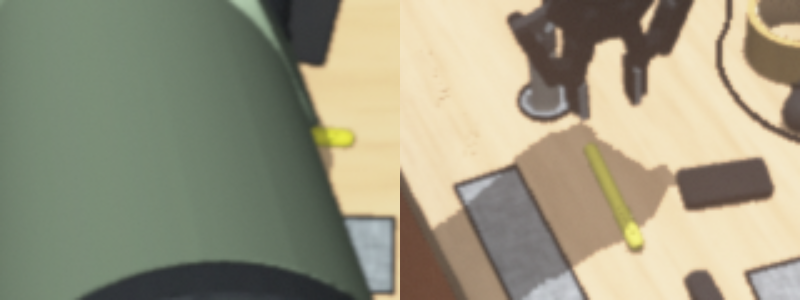

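The gripper is over the middle of the highlighter with the fingers either side of it, and the glue stick stands in its tray. Descend and grip.

```bash
python3 -m crank '{"travel":[[0,0,-3],[0,0,-5],[0,0,-6.5],[0,0,-7.1],[0,0,-7.1]],"turn":[[0,0,0],[0,0,0],[0,0,0],[0,0,0],[0,0,0]],"gripper":[0.6,0.6,0.6,0.6,0.6]}' 25
python3 -m crank '{"travel":[[0,0,0],[0,0,0],[0,0,0],[0,0,0],[0,0,0]],"turn":[[0,0,0],[0,0,0],[0,0,0],[0,0,0],[0,0,0]],"gripper":[0.8,1,1,1,1]}' 25
python3 -m crank '{"travel":[[0,0,0],[0,0,0.5],[0,0,2],[0,0,4],[0,0,6]],"turn":[[0,0,0],[0,0,0],[0,0,0],[0,0,0],[0,0,0]],"gripper":[1,1,1,1,1]}' 25
```

```text
clock: 6.9
position: [0.5601, 0.3066, 0.0043]
tool_rot: [3.141, -0.0, 1.494]
force: [-0.1, -0.3, 0.4]
grip_width: 0.0341
finger_force: 0.0
clock: 7.4
position: [0.5599, 0.3063, 0.0042]
tool_rot: [3.141, -0.0, 1.494]
force: [0.0, 0.4, 0.1]
grip_width: 0.0001
finger_force: 0.0
clock: 7.9
position: [0.5601, 0.3062, 0.0658]
tool_rot: [3.141, -0.0, 1.493]
force: [0.1, 0.8, -0.1]
grip_width: -0.0003
finger_force: 0.0
```

```bash
python3 - <<'E'
from workcell import bot
import cv2,numpy as np,pickle
f=bot.grab_frame("scene");pickle.dump(f,open("s2.pkl","wb"));b=f["pixels"]
cv2.imwrite("pics/g4.png",cv2.resize(b[150:270,210:370],None,fx=4,fy=4,interpolation=2)[:,:,::-1])
from h import *
hsv=cv2.cvtColor(b,cv2.COLOR_RGB2HSV);fs=pickle.load(open("scene.pkl","rb"))
for g in(fs,f):
    hs=cv2.cvtColor(g["pixels"],cv2.COLOR_RGB2HSV);m=cv2.inRange(hs,(24,140,60),(36,255,255));m[:180]=0;m[:,:270]=0;m[260:]=0;m[:,330:]=0
    print(rect(plane(g,cv2.findNonZero(m).reshape(-1,2),.008)))
E
```

```text
Traceback (most recent call last):
AttributeError: 'NoneType' object has no attribute 'reshape'
```

View pics/g4.png

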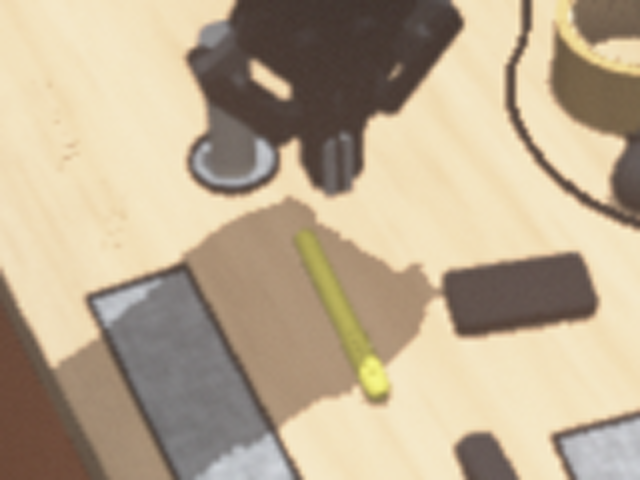

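The fingers are shut, tips at pixel (295,196), and the highlighter lies below, roughly where it was, from (286,209) to (304,248). The tips look higher than the TCP reading implies, so I'll compare.

```bash
python3 - <<'E'
from h import *
fs=pickle.load(open("scene.pkl","rb"));f=pickle.load(open("s2.pkl","rb"))
K,ds,R,t=cam(f);pr=lambda p:cv2.projectPoints(np.array(p,float),cv2.Rodrigues(R)[0],t,K,ds)[0].reshape(-1,2).round(1)
print("TCP pred",pr([[.560,.306,z] for z in(.056,.066,.076,.086,.096)]).tolist())
for g in(fs,f):
    lab=cv2.cvtColor(g["pixels"],cv2.COLOR_RGB2LAB);m=np.uint8(lab[...,2]>165)*255;m[:180]=0;m[:,:275]=0;m[260:]=0;m[:,320:]=0
    n,l,st,_=cv2.connectedComponentsWithStats(m);i=1+st[1:,4].argmax()
    P=cv2.findNonZero(np.uint8(l==i)).reshape(-1,2);print(len(P),rect(plane(g,P,.008)))
E
```

```text
TCP pred [[293.1, 210.8], [293.0, 207.2], [292.8, 203.5], [292.6, 199.9], [292.4, 196.1]]
262 (array([561.4, 306.4]), array([117.7,  12.9]), 84.7)
190 (array([562.7, 304.9]), array([116.4,  12.6]), 82.8)
```

The tips look about 20 mm higher than the reading implies. That fits a closure above the 15 mm highlighter, with nothing touched. I'll re-open, go down beside it in small steps and feel for the table.

```bash
python3 -m crank '{"travel":[[0.1,0,0],[0.1,0,-2],[0.1,0,-4],[0.1,0,-5.6],[0.1,0,-6]],"turn":[[0,0,-0.5],[0,0,-0.5],[0,0,-0.5],[0,0,-0.5],[0,0,-0.5]],"gripper":[0.6,0.6,0.6,0.6,0.6]}' 25
python3 -m crank '{"travel":[[0,0,-0.1],[0,0,-0.2],[0,0,-0.3],[0,0,-0.4],[0,0,-0.4]],"turn":[[0,0,0],[0,0,0],[0,0,0],[0,0,0],[0,0,0]],"gripper":[0.6,0.6,0.6,0.6,0.6]}' 25
```

```text
clock: 8.45
position: [0.5599, 0.3057, 0.0022]
tool_rot: [-3.14, 0.002, 1.485]
force: [-0.8, 0.3, -0.6]
grip_width: 0.0343
finger_force: 0.0
clock: 8.95
position: [0.561, 0.3064, 0.0002]
tool_rot: [3.141, -0.0, 1.485]
force: [0.6, 0.3, -0.4]
grip_width: 0.0346
finger_force: 0.0
```

```bash
python3 -m crank '{"travel":[[0,0,-0.1],[0,0,-0.2],[0,0,-0.3],[0,0,-0.4],[0,0,-0.4]],"turn":[[0,0,0],[0,0,0],[0,0,0],[0,0,0],[0,0,0]],"gripper":[0.6,0.6,0.6,0.6,0.6]}' 25
```

```text
clock: 9.45
position: [0.5608, 0.3062, -0.0042]
tool_rot: [-3.141, 0.0, 1.485]
force: [1.3, 0.1, 0.3]
grip_width: 0.0341
finger_force: 0.0
```

```bash
python3 -m crank '{"travel":[[0,0,-0.1],[0,0,-0.2],[0,0,-0.3],[0,0,-0.4],[0,0,-0.4]],"turn":[[0,0,0],[0,0,0],[0,0,0],[0,0,0],[0,0,0]],"gripper":[0.6,0.6,0.6,0.6,0.6]}' 25
python3 - <<'E'
from workcell import bot
import cv2,numpy as np
b=bot.grab_frame("scene")["pixels"]
cv2.imwrite("pics/g5.png",cv2.resize(b[150:270,230:350],None,fx=4,fy=4,interpolation=2)[:,:,::-1])
E
```

```text
clock: 9.95
position: [0.5608, 0.3063, -0.0082]
tool_rot: [-3.141, 0.0, 1.485]
force: [0.1, -0.6, 0.8]
grip_width: 0.0341
finger_force: 0.0
```

View pics/g5.png

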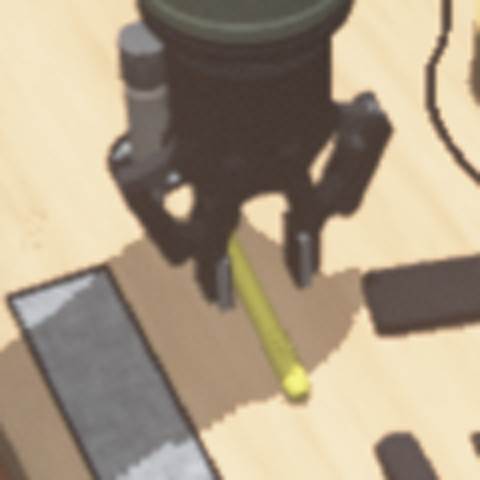

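The two tips are at pixels (286,226) and (307,220), straddling the highlighter. Their shadow gap shows they are still above the worktop, so I keep going down.

```bash
python3 -m crank '{"travel":[[0,0,-0.1],[0,0,-0.2],[0,0,-0.3],[0,0,-0.4],[0,0,-0.4]],"turn":[[0,0,0],[0,0,0],[0,0,0],[0,0,0],[0,0,0]],"gripper":[0.6,0.6,0.6,0.6,0.6]}' 25
```

```text
clock: 10.5
position: [0.5608, 0.3062, -0.0122]
tool_rot: [-3.141, 0.0, 1.485]
force: [-0.2, -0.2, -0.7]
grip_width: 0.0344
finger_force: 0.0
```

```bash
python3 -m crank '{"travel":[[0,0,-0.1],[0,0,-0.15],[0,0,-0.2],[0,0,-0.25],[0,0,-0.25]],"turn":[[0,0,0],[0,0,0],[0,0,0],[0,0,0],[0,0,0]],"gripper":[0.6,0.6,0.6,0.6,0.6]}' 25
```

```text
clock: 11.0
position: [0.5609, 0.3062, -0.0146]
tool_rot: [-3.142, 0.0, 1.485]
force: [-0.2, 1.0, 1.0]
grip_width: 0.0343
finger_force: 0.0
```

```bash
python3 -m crank '{"travel":[[0,0,0],[0,0,0],[0,0,0],[0,0,0],[0,0,0]],"turn":[[0,0,0],[0,0,0],[0,0,0],[0,0,0],[0,0,0]],"gripper":[0.7,0.8,1,1,1]}' 25
```

```text
clock: 11.5
position: [0.5609, 0.3063, -0.0145]
tool_rot: [-3.142, 0.0, 1.485]
force: [1.0, 0.3, -0.3]
grip_width: -0.0
finger_force: 0.0
```

```bash
cat > hl.py <<'E'
from h import *
from workcell import bot
g=bot.grab_frame("scene");pickle.dump(g,open("s3.pkl","wb"))
lab=cv2.cvtColor(g["pixels"],cv2.COLOR_RGB2LAB);m=np.uint8(lab[...,2]>165)*255;m[:180]=0;m[:,:275]=0;m[260:]=0;m[:,320:]=0
P=cv2.findNonZero(m).reshape(-1,2);print(len(P),rect(plane(g,P,.008)))
E
python3 hl.py
python3 -m crank '{"travel":[[0,0,0],[0,0,0],[0,0,0],[0,0,0],[0,0,-0.1]],"turn":[[0,0,0],[0,0,0],[0,0,0],[0,0,0],[0,0,0]],"gripper":[0.6,0.6,0.6,0.6,0.6]}' 25
python3 -m crank '{"travel":[[0,0,-0.1],[0,0,-0.15],[0,0,-0.2],[0,0,-0.25],[0,0,-0.25]],"turn":[[0,0,0],[0,0,0],[0,0,0],[0,0,0],[0,0,0]],"gripper":[0.6,0.6,0.6,0.6,0.6]}' 25
```

```text
110 (array([559.6, 275.3]), array([56.9, 12.4]), 81.7)
clock: 12.05
position: [0.561, 0.3064, -0.0154]
tool_rot: [3.141, -0.0, 1.485]
force: [-0.4, -0.5, 0.6]
grip_width: 0.0338
finger_force: 0.0
clock: 12.55
position: [0.5609, 0.3063, -0.0181]
tool_rot: [-3.142, 0.0, 1.485]
force: [0.4, -0.1, -0.5]
grip_width: 0.0342
finger_force: 0.0
```

```bash
python3 -m crank '{"travel":[[0,0,-0.1],[0,0,-0.15],[0,0,-0.2],[0,0,-0.3],[0,0,-0.3]],"turn":[[0,0,0],[0,0,0],[0,0,0],[0,0,0],[0,0,0]],"gripper":[0.6,0.6,0.6,0.6,0.6]}' 25
python3 - <<'E'
from workcell import bot
import cv2,numpy as np
b=bot.grab_frame("scene")["pixels"]
cv2.imwrite("pics/g6.png",cv2.resize(b[180:260,260:340],None,fx=6,fy=6,interpolation=2)[:,:,::-1])
E
```

```text
clock: 13.05
position: [0.5608, 0.3063, -0.0212]
tool_rot: [-3.141, 0.0, 1.485]
force: [-0.4, 0.1, -0.7]
grip_width: 0.0339
finger_force: 0.0
```

View pics/g6.png

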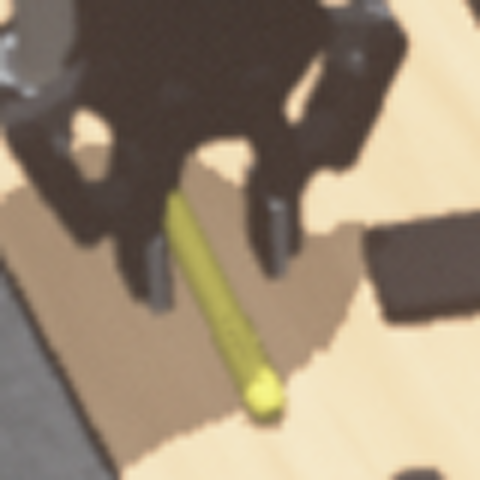

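Tips at (286.7,231.7) and (305.8,226), with equal gaps of roughly 28 crop-pixels to the highlighter on both sides. They are now level with it, so close.

```bash
python3 -m crank '{"travel":[[0,0,0],[0,0,0],[0,0,0],[0,0,0],[0,0,0]],"turn":[[0,0,0],[0,0,0],[0,0,0],[0,0,0],[0,0,0]],"gripper":[0.7,0.8,1,1,1]}' 25
```

```text
clock: 13.6
position: [0.5609, 0.3063, -0.0209]
tool_rot: [3.142, -0.0, 1.485]
force: [-0.4, -0.7, 3.3]
grip_width: 0.0128
finger_force: 24.5
```

Gripped at 12.8 mm opening. So the reported z runs about 20 mm low against the real tips. From here I take heights relative to this touch.

```bash
python3 -m crank '{"travel":[[0,0,0.5],[0,0,3],[0,0,6],[-2,0,7],[-5,-2,7]],"turn":[[0,0,0],[0,0,0],[0,0,0],[0,0,2],[0,0,4]],"gripper":[1,1,1,1,1]}' 25
python3 -m crank '{"travel":[[-2,-4,0],[-4,-8,0],[-4.3,-12,0],[-4.3,-16,0],[-4.3,-17.7,0]],"turn":[[0,0,2],[0,0,2],[0,0,2],[0,0,2],[0,0,2]],"gripper":[1,1,1,1,1]}' 25
python3 -m crank '{"travel":[[0,0,-2],[0,0,-4],[0,0,-5],[0,0,-5.6],[0,0,-5.6]],"turn":[[0,0,0],[0,0,0],[0,0,0],[0,0,0],[0,0,0]],"gripper":[1,1,1,1,1]}' 25
python3 - <<'E'
from workcell import bot
import cv2,numpy as np,pickle
f=bot.grab_frame("scene");b=f["pixels"];pickle.dump(f,open("s4.pkl","wb"))
cv2.imwrite("pics/g7.png",cv2.resize(b[270:370,250:370],None,fx=5,fy=5,interpolation=2)[:,:,::-1])
E
```

```text
clock: 14.1
position: [0.5118, 0.2887, 0.0507]
tool_rot: [3.138, -0.003, 1.558]
force: [-1.2, -0.9, -0.5]
grip_width: 0.0129
finger_force: 24.4
clock: 14.6
position: [0.4677, 0.1057, 0.0495]
tool_rot: [3.141, 0.001, 1.586]
force: [-0.4, 0.4, 0.8]
grip_width: 0.0125
finger_force: 24.4
clock: 15.1
position: [0.4677, 0.1092, -0.0073]
tool_rot: [-3.141, 0.0, 1.59]
force: [-0.4, 0.1, -0.1]
grip_width: 0.013
finger_force: 24.4
```

View pics/g7.png

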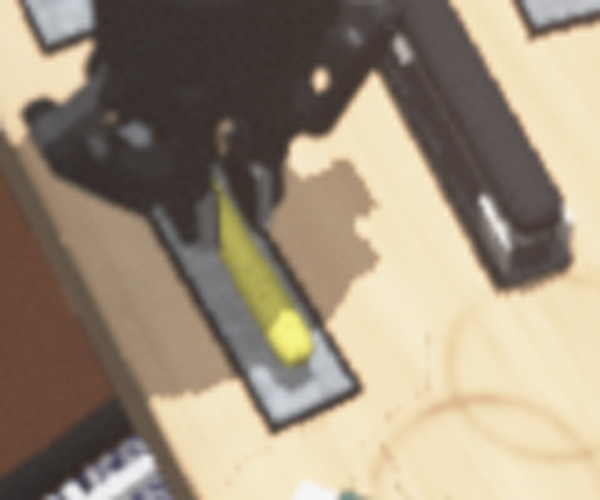

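Highlighter hangs just above its tray, in line and centred (crop from (218,185) to (295,350), inside the rim). Lower gently.

```bash
python3 -m crank '{"travel":[[0,0,-0.3],[0,0,-0.6],[0,0,-0.7],[0,0,-0.8],[0,0,-0.8]],"turn":[[0,0,0],[0,0,0],[0,0,0],[0,0,0],[0,0,0]],"gripper":[1,1,1,1,1]}' 25
```

```text
clock: 15.65
position: [0.4679, 0.1093, -0.0151]
tool_rot: [-3.142, 0.0, 1.59]
force: [-0.6, -0.0, 0.4]
grip_width: 0.0123
finger_force: 24.4
```

```bash
python3 -m crank '{"travel":[[0,0,-0.1],[0,0,-0.15],[0,0,-0.2],[0,0,-0.2],[0,0,-0.2]],"turn":[[0,0,0],[0,0,0],[0,0,0],[0,0,0],[0,0,0]],"gripper":[1,1,1,1,1]}' 25
```

```text
clock: 16.15
position: [0.4679, 0.1093, -0.017]
tool_rot: [-3.142, 0.0, 1.59]
force: [-0.1, 0.2, -1.1]
grip_width: 0.0125
finger_force: 24.4
```

```bash
python3 -m crank '{"travel":[[0,0,-0.1],[0,0,-0.1],[0,0,-0.1],[0,0,-0.1],[0,0,-0.1]],"turn":[[0,0,0],[0,0,0],[0,0,0],[0,0,0],[0,0,0]],"gripper":[1,1,0.8,0.75,0.75]}' 25
```

```text
clock: 16.65
position: [0.4679, 0.1093, -0.018]
tool_rot: [-3.142, 0.0, 1.59]
force: [-0.1, 0.6, -0.6]
grip_width: 0.0214
finger_force: 0.0
```

```bash
python3 -m crank '{"travel":[[0,0,1],[0,0,4],[0,0,8],[2,0.2,10],[5,0.4,10]],"turn":[[0,0,0],[0,0,0],[0,0,0],[0,0,-2],[0,0,-4]],"gripper":[0.7,0.6,0.5,0.5,0.5]}' 60
python3 -m crank '{"travel":[[3,0.3,0],[4.8,0.3,0],[4.8,0.3,-1],[4.8,0.3,-3],[4.8,0.3,-4]],"turn":[[0,0,0],[0,0,0],[0,0,0],[0,0,0],[0,0,0]],"gripper":[0.5,0.5,0.5,0.5,0.5]}' 60
python3 - <<'E'
from h import *
from workcell import bot
f=bot.grab_frame("scene");b=f["pixels"]
cv2.imwrite("pics/g8.png",cv2.resize(b[230:370,260:400],None,fx=4,fy=4,interpolation=2)[:,:,::-1])
s=bot.observe();print(s["position"])
E
```

```text
clock: 17.15
position: [0.5191, 0.1139, 0.0859]
tool_rot: [3.138, -0.002, 1.519]
force: [0.1, 0.4, -0.8]
grip_width: 0.0426
finger_force: 0.0
clock: 17.65
position: [0.5645, 0.1161, 0.0408]
tool_rot: [-3.14, 0.0, 1.52]
force: [-0.1, 0.7, 0.3]
grip_width: 0.0427
finger_force: 0.0
[0.56400207 0.11600831 0.03980102]
```

View pics/g8.png

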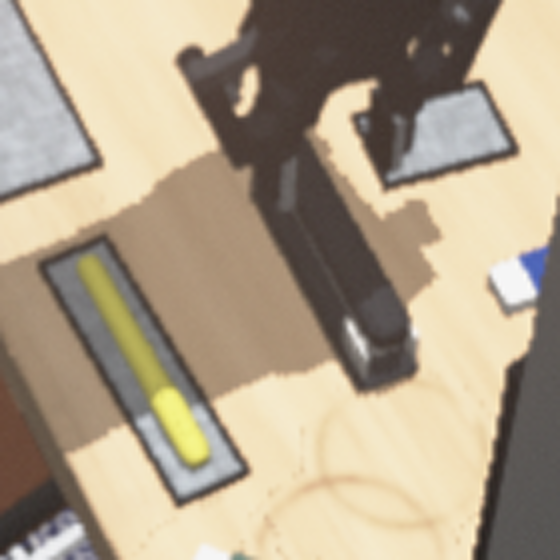

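The highlighter lies centred inside its tray, and the fingers straddle the stapler's arm. One view is left for the final check. Descend and grip the stapler.

```bash
python3 -m crank '{"travel":[[0.2,0,-1],[0.2,0,-2],[0.2,0,-3],[0.2,0,-4],[0.2,0,-4.3]],"turn":[[0,0,0],[0,0,0],[0,0,0],[0,0,0],[0,0,0]],"gripper":[0.5,0.5,0.5,0.5,0.5]}' 60
python3 -m crank '{"travel":[[0,0,0],[0,0,0],[0,0,0],[0,0,0],[0,0,0]],"turn":[[0,0,0],[0,0,0],[0,0,0],[0,0,0],[0,0,0]],"gripper":[0.6,0.8,1,1,1]}' 60
```

```text
clock: 18.2
position: [0.5673, 0.1162, -0.0023]
tool_rot: [-3.14, 0.0, 1.52]
force: [0.2, 0.2, -0.4]
grip_width: 0.0429
finger_force: 0.0
clock: 18.7
position: [0.5681, 0.1163, -0.0006]
tool_rot: [3.141, -0.0, 1.52]
force: [-2.3, -0.4, 6.9]
grip_width: 0.0185
finger_force: 59.3
```

```bash
python3 -m crank '{"travel":[[0,0,0.3],[0,0,1],[0,0,2.5],[0,0,4],[0,0,5]],"turn":[[0,0,0],[0,0,0],[0,0,0],[0,0,0],[0,0,0]],"gripper":[1,1,1,1,1]}' 60
python3 -m crank '{"travel":[[-1.5,3,0],[-3.5,7,0],[-5.5,11,0],[-7.5,15,0],[-9.1,18.2,0]],"turn":[[0,0,0.2],[0,0,0.4],[0,0,0.6],[0,0,0.8],[0,0,1]],"gripper":[1,1,1,1,1]}' 60
python3 -m crank '{"travel":[[0,0,0],[0,0,-1],[0,0,-2],[0,0,-3],[0,0,-3.5]],"turn":[[0,0,0],[0,0,0],[0,0,0],[0,0,0],[0,0,0]],"gripper":[1,1,1,1,1]}' 60
```

```text
clock: 19.2
position: [0.5685, 0.1164, 0.0511]
tool_rot: [3.14, -0.001, 1.52]
force: [0.3, 0.2, -1.9]
grip_width: 0.0188
finger_force: 58.9
clock: 19.7
position: [0.4755, 0.3009, 0.0498]
tool_rot: [3.141, -0.001, 1.539]
force: [0.8, -0.2, -1.5]
grip_width: 0.0185
finger_force: 58.9
clock: 20.2
position: [0.4768, 0.297, 0.0126]
tool_rot: [-3.14, 0.001, 1.536]
force: [0.2, 0.9, -1.4]
grip_width: 0.0185
finger_force: 58.9
```

```bash
python3 -m crank '{"travel":[[-0.1,0.1,-0.3],[-0.1,0.1,-0.6],[-0.1,0.1,-0.8],[-0.1,0.1,-0.9],[-0.1,0.1,-0.9]],"turn":[[0,0,0],[0,0,0],[0,0,0],[0,0,0],[0,0,0]],"gripper":[1,1,1,1,1]}' 60
```

```text
clock: 20.7
position: [0.4759, 0.2993, 0.005]
tool_rot: [3.142, -0.0, 1.537]
force: [-0.6, -0.7, -1.9]
grip_width: 0.0187
finger_force: 58.9
```

```bash
python3 -m crank '{"travel":[[0,0,-0.1],[0,0,-0.2],[0,0,-0.2],[0,0,-0.2],[0,0,-0.2]],"turn":[[0,0,0],[0,0,0],[0,0,0],[0,0,0],[0,0,0]],"gripper":[1,1,1,1,1]}' 60
```

```text
clock: 21.2
position: [0.4759, 0.2993, 0.003]
tool_rot: [3.142, -0.0, 1.537]
force: [-0.3, 0.7, -1.3]
grip_width: 0.0185
finger_force: 58.9
```

```bash
python3 -m crank '{"travel":[[0,0,-0.1],[0,0,-0.1],[0,0,-0.15],[0,0,-0.15],[0,0,-0.15]],"turn":[[0,0,0],[0,0,0],[0,0,0],[0,0,0],[0,0,0]],"gripper":[1,1,1,1,1]}' 60
```

```text
clock: 21.7
position: [0.4759, 0.2993, 0.0015]
tool_rot: [-3.142, -0.0, 1.537]
force: [-0.6, 0.0, -1.4]
grip_width: 0.0184
finger_force: 59.0
```

```bash
python3 -m crank '{"travel":[[0,0,-0.1],[0,0,-0.1],[0,0,-0.1],[0,0,-0.1],[0,0,-0.1]],"turn":[[0,0,0],[0,0,0],[0,0,0],[0,0,0],[0,0,0]],"gripper":[1,1,0.8,0.7,0.6]}' 60
```

```text
clock: 22.2
position: [0.476, 0.2994, 0.0006]
tool_rot: [3.141, -0.0, 1.537]
force: [-0.2, -0.6, 0.3]
grip_width: 0.034
finger_force: 0.0
```

```bash
python3 -m crank '{"travel":[[0,0,1],[0,0,4],[0,0,8],[1,-1,11],[4,-5,12]],"turn":[[0,0,0],[0,0,0],[0,0,0],[0,0,8],[0,0,16]],"gripper":[0.6,0.6,0.6,0.6,0.6]}' 30
python3 -m crank '{"travel":[[2.5,-3.5,0],[5,-7,0],[7.5,-11,0],[10,-14,0],[12,-16,0]],"turn":[[0,0,8],[0,0,16],[0,0,24],[0,0,32],[0,0,40]],"gripper":[0.6,0.6,0.6,0.6,0.6]}' 30
python3 -m crank '{"travel":[[0.7,-1,0],[1.4,-2,-1],[1.4,-2,-2],[1.4,-2,-3],[1.4,-2,-3]],"turn":[[0,0,8],[0,0,16],[0,0,24],[0,0,27],[0,0,27]],"gripper":[0.5,0.5,0.5,0.5,0.5]}' 30
```

```text
clock: 22.7
position: [0.5149, 0.2545, 0.1239]
tool_rot: [3.138, -0.003, 1.829]
force: [1.1, 0.4, -1.4]
grip_width: 0.0346
finger_force: 0.0
clock: 23.2
position: [0.6366, 0.0866, 0.1211]
tool_rot: [-3.141, 0.001, 2.518]
force: [-0.0, 1.3, -0.2]
grip_width: 0.0344
finger_force: 0.0
clock: 23.7
position: [0.6486, 0.0695, 0.0896]
tool_rot: [-3.141, -0.002, 2.986]
force: [-0.8, -0.4, 0.2]
grip_width: 0.0429
finger_force: 0.0
```

```bash
python3 -m crank '{"travel":[[0.1,-0.2,-3],[0.1,-0.2,-6],[0.1,-0.2,-9],[0.1,-0.2,-10.4],[0.1,-0.2,-10.4]],"turn":[[0,0,0],[0,0,0],[0,0,0],[0,0,0],[0,0,0]],"gripper":[0.5,0.5,0.5,0.5,0.5]}' 30
python3 -m crank '{"travel":[[0,0,-0.1],[0,0,-0.2],[0,0,-0.3],[0,0,-0.4],[0,0,-0.4]],"turn":[[0,0,0],[0,0,0],[0,0,0],[0,0,0],[0,0,0]],"gripper":[0.5,0.5,0.5,0.5,0.5]}' 30
```

```text
clock: 24.2
position: [0.6495, 0.068, -0.0147]
tool_rot: [-3.141, -0.002, 2.985]
force: [0.1, 0.0, -0.3]
grip_width: 0.0429
finger_force: 0.0
clock: 24.7
position: [0.6504, 0.0681, -0.0175]
tool_rot: [3.142, 0.0, 2.986]
force: [-0.4, -0.4, 0.5]
grip_width: 0.0428
finger_force: 0.0
```

```bash
python3 -m crank '{"travel":[[0,0,-0.1],[0,0,-0.2],[0,0,-0.3],[0,0,-0.3],[0,0,-0.3]],"turn":[[0,0,0],[0,0,0],[0,0,0],[0,0,0],[0,0,0]],"gripper":[0.5,0.5,0.5,0.6,0.6]}' 30
```

```text
clock: 25.2
position: [0.6503, 0.068, -0.0208]
tool_rot: [-3.142, -0.0, 2.986]
force: [-0.5, 0.3, 0.1]
grip_width: 0.0336
finger_force: 0.0
```

```bash
python3 -m crank '{"travel":[[0,0,0],[0,0,0],[0,0,0],[0,0,0],[0,0,0]],"turn":[[0,0,0],[0,0,0],[0,0,0],[0,0,0],[0,0,0]],"gripper":[0.7,0.9,1,1,1]}' 30
```

```text
clock: 25.7
position: [0.6503, 0.068, -0.0207]
tool_rot: [-3.142, -0.0, 2.986]
force: [0.2, 0.0, 0.4]
grip_width: 0.0
finger_force: 0.5
```

Shut on nothing again: the tips were still above the 12 mm eraser, so the z offset is nearer 33 mm. Open and go about 8 mm deeper, watching force.

```bash
python3 -m crank '{"travel":[[0,0,0.1],[0,0,0.1],[0,0,0.1],[0,0,0.1],[0,0,0]],"turn":[[0,0,0],[0,0,0],[0,0,0],[0,0,0],[0,0,0]],"gripper":[0.6,0.5,0.5,0.5,0.5]}' 30
python3 -m crank '{"travel":[[0,0,-0.1],[0,0,-0.2],[0,0,-0.3],[0,0,-0.4],[0,0,-0.4]],"turn":[[0,0,0],[0,0,0],[0,0,0],[0,0,0],[0,0,0]],"gripper":[0.5,0.5,0.5,0.5,0.5]}' 30
```

```text
clock: 26.2
position: [0.6504, 0.0681, -0.0207]
tool_rot: [3.142, 0.0, 2.986]
force: [-0.7, 0.3, 0.4]
grip_width: 0.0428
finger_force: 0.0
clock: 26.7
position: [0.6502, 0.068, -0.0249]
tool_rot: [-3.141, -0.0, 2.986]
force: [-0.5, 0.1, -0.2]
grip_width: 0.0425
finger_force: 0.0
```

```bash
python3 -m crank '{"travel":[[0,0,-0.1],[0,0,-0.2],[0,0,-0.3],[0,0,-0.3],[0,0,-0.3]],"turn":[[0,0,0],[0,0,0],[0,0,0],[0,0,0],[0,0,0]],"gripper":[0.5,0.5,0.5,0.5,0.5]}' 30
```

```text
clock: 27.2
position: [0.6503, 0.068, -0.0277]
tool_rot: [-3.142, -0.0, 2.986]
force: [-0.4, -0.1, 0.7]
grip_width: 0.043
finger_force: 0.0
```

```bash
python3 -m crank '{"travel":[[0,0,0],[0,0,0],[0,0,0],[0,0,0],[0,0,0]],"turn":[[0,0,0],[0,0,0],[0,0,0],[0,0,0],[0,0,0]],"gripper":[0.6,0.7,0.9,1,1]}' 30
```

```text
clock: 27.7
position: [0.6504, 0.0681, -0.0275]
tool_rot: [3.142, 0.0, 2.986]
force: [-0.0, -1.2, 6.3]
grip_width: 0.0209
finger_force: 29.4
```

```bash
python3 -m crank '{"travel":[[0,0,0.3],[0,0,1.5],[0,0,3],[-0.1,2,4],[-0.1,5,4]],"turn":[[0,0,0],[0,0,0],[0,0,0],[0,0,0],[0,0,0]],"gripper":[1,1,1,1,1]}' 30
python3 -m crank '{"travel":[[0,2.5,0],[0,4,0],[0,4.5,0],[0,4.5,-1.5],[0,4.5,-3]],"turn":[[0,0,0],[0,0,0],[0,0,0],[0,0,0],[0,0,0]],"gripper":[1,1,1,1,1]}' 30
python3 -m crank '{"travel":[[0,0,-0.2],[0,0,-0.4],[0,0,-0.5],[0,0,-0.6],[0,0,-0.6]],"turn":[[0,0,0],[0,0,0],[0,0,0],[0,0,0],[0,0,0]],"gripper":[1,1,1,1,1]}' 30
```

```text
clock: 28.2
position: [0.6508, 0.1167, 0.0153]
tool_rot: [3.141, 0.003, 2.983]
force: [-0.0, 0.8, 0.4]
grip_width: 0.0208
finger_force: 29.1
clock: 28.7
position: [0.6495, 0.1614, -0.0186]
tool_rot: [-3.141, 0.001, 2.985]
force: [-0.4, 0.5, -0.3]
grip_width: 0.021
finger_force: 29.1
clock: 29.2
position: [0.6494, 0.163, -0.0235]
tool_rot: [3.141, 0.0, 2.986]
force: [0.3, 0.7, -0.1]
grip_width: 0.021
finger_force: 29.1
```

```bash
python3 -m crank '{"travel":[[0,0,-0.1],[0,0,-0.2],[0,0,-0.2],[0,0,-0.2],[0,0,-0.2]],"turn":[[0,0,0],[0,0,0],[0,0,0],[0,0,0],[0,0,0]],"gripper":[1,1,1,0.8,0.65]}' 30
python3 -m crank '{"travel":[[0,0,0],[0,0,1],[0,0,4],[0,0,8],[0,0,12]],"turn":[[0,0,0],[0,0,0],[0,0,0],[0,0,0],[0,0,0]],"gripper":[0.6,0.6,0.6,0.6,0.6]}' 30
python3 -m crank '{"travel":[[-4,1,3],[-9,4,6],[-14,8,9],[-18,12,10],[-22,16,10]],"turn":[[0,0,0],[0,0,0],[0,0,0],[0,0,0],[0,0,0]],"gripper":[0.6,0.6,0.6,0.6,0.6]}' 30
python3 -m crank '{"travel":[[-3,5,0],[-6,10,0],[-9,14,0],[-12,18,0],[-15,22,0]],"turn":[[0,0,0],[0,0,0],[0,0,0],[0,0,0],[0,0,0]],"gripper":[0.6,0.6,0.6,0.6,0.6]}' 30
python3 - <<'E'
from h import *
from workcell import bot
ft=bot.grab_frame("top");fs=bot.grab_frame("scene");pickle.dump(ft,open("te.pkl","wb"));pickle.dump(fs,open("se.pkl","wb"))
a=cv2.resize(ft["pixels"][165:320,150:470],(800,388),interpolation=2);b=fs["pixels"]
o=np.zeros((600,800,3),np.uint8);o[:388]=a
x=0
for r,c in((170,250),(225,240),(285,265),(240,340)):
    k=cv2.resize(b[r-10:r+80,c-5:c+80],(198,210),interpolation=2);o[390:,x:x+198]=k;x+=200
cv2.imwrite("pics/fin.png",o[:,:,::-1])
E
```

```text
clock: 29.7
position: [0.6493, 0.1631, -0.0257]
tool_rot: [-3.142, -0.0, 2.986]
force: [0.7, 0.1, -0.3]
grip_width: 0.0298
finger_force: 0.0
clock: 30.2
position: [0.649, 0.1629, 0.0961]
tool_rot: [-3.141, -0.0, 2.986]
force: [-0.9, -0.1, 0.4]
grip_width: 0.0341
finger_force: 0.0
clock: 30.7
position: [0.4636, 0.2903, 0.1906]
tool_rot: [3.14, 0.002, 2.985]
force: [0.7, 1.5, 0.4]
grip_width: 0.0344
finger_force: 0.0
clock: 31.2
position: [0.323, 0.4975, 0.1892]
tool_rot: [3.141, 0.001, 2.986]
force: [0.5, 1.0, -0.3]
grip_width: 0.0342
finger_force: 0.0
```

View pics/fin.png

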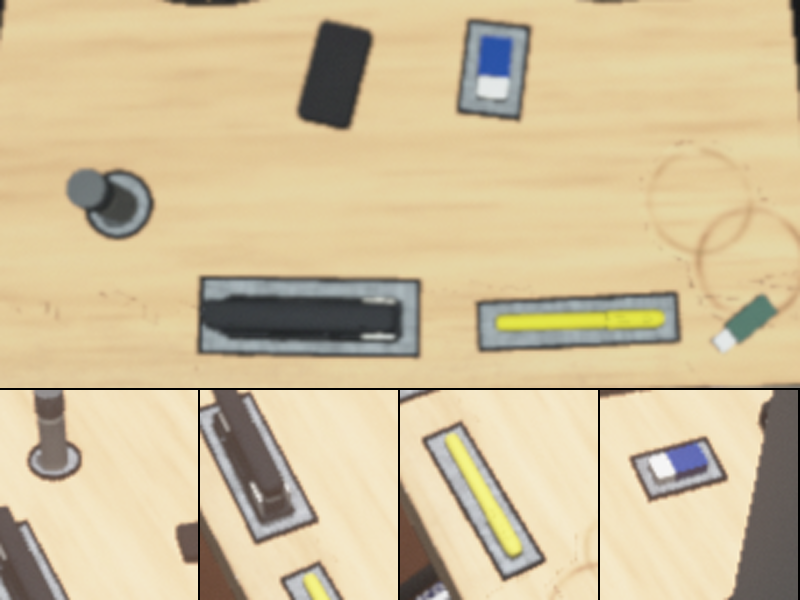

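The final view shows all four pieces inside their trays, the glue stick upright with its base centred at crop (120,203), and the remote and USB stick in place. The stapler looks slightly to +y, so I'll check it numerically.

```bash
python3 - <<'E'
from h import *
ft,fs=[pickle.load(open(n,"rb")) for n in("te.pkl","se.pkl")]
f0=pickle.load(open("top.pkl","rb"))
def dark(f,box):
    x,y,w,h=box;g=cv2.cvtColor(f["pixels"],cv2.COLOR_RGB2GRAY)[y:y+h,x:x+w];m=np.uint8(g<85);m=cv2.morphologyEx(m,cv2.MORPH_OPEN,np.ones((5,5),np.uint8))
    return cv2.findNonZero(m).reshape(-1,2)+[x,y]
for n,f,b in(("before",f0,(330,222,95,30)),("after",ft,(225,272,100,40))):
    print(n,rect(plane(f,dark(f,b),.044)))
P=lambda z,p:np.round(plane(ft,[p],z)[0]*1000,1)
def colour(f,lo,hi,box):
    x,y,w,h=box;m=cv2.inRange(cv2.cvtColor(f["pixels"],cv2.COLOR_RGB2HSV)[y:y+h,x:x+w],lo,hi);return cv2.findNonZero(m).reshape(-1,2)+[x,y]
print("tray wide",rect(plane(ft,blob(ft,(250,280)),.006)))
print("high",rect(plane(ft,colour(ft,(22,140,90),(36,255,255),(335,275,95,40)),.012)),"tray",rect(plane(ft,blob(ft,(381,300)),.006)))
print("small tray",rect(plane(ft,blob(ft,(347,192)),.006)),"eraser blue",rect(plane(ft,colour(ft,(105,140,60),(125,255,255),(330,170,40,45)),.014)))
for n in("remote","usb"):print(n,rect(plane(f0,blob(f0,T[n]),H[n])),rect(plane(ft,blob(ft,T[n]),H[n])))
E
```

```text
before (array([560.4, 119.2]), array([127.3,  27.6]), 86.4)
after (array([472.8, 300.5]), array([134.5,  28.7]), 88.9)
tray wide (array([475.3, 299.7]), array([157. ,  55.7]), 87.8)
high (array([468.4, 109.8]), array([112.7,  10.9]), 89.7) tray (array([467.3, 110.6]), array([ 36.1, 141. ]), 1.2)
small tray (array([648.7, 164.4]), array([46.1, 70.2]), 81.7) eraser blue (array([656.5, 163.6]), array([19.6, 25.6]), 88.3)
remote (array([646.7, 278.2]), array([40.4, 75.4]), 75.1) (array([646.7, 278.2]), array([40.4, 75.4]), 75.1)
usb (array([462.4,  -4.7]), array([18.1, 49.3]), 37.5) (array([462.4,  -4.7]), array([18.1, 49.3]), 37.5)
```

```bash
python3 -c "
from workcell import bot
print(bot.job_done())"
```

```text
the job is handed in; nothing more can be done
None
```

All four pieces are in their own trays and the job is handed in at about 31 s; the final pictures show each inside its rim, the remote and USB stick unmoved, but no verdict was returned.

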